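# Unlock a laboratory balance and hold its recessed reset button down with the reset pin

## Robot

A 7-joint arm with a two-finger parallel gripper is mounted at the origin on the work surface; the furniture and walls round the work are solid. World frame = base frame: x ahead of the robot, y to its left, z up, the work surface at z = 0. Lengths are in m, angles in rad, forces in N, time in s.
With the tool pointing down it reaches from about 0.4 to 0.875 m from the base axis. Payload 19.3 kg.
Tool frame: the origin (TCP) lies at the centre of the arm's flange, where the gripper is bolted on; the fingertips stand 173 mm ahead of it and the grasp point (between the pads) lies 155 mm ahead of it; z points along the fingers, y is the direction in which the jaws open and shut (so a half turn about z gives the same grasp; the last joint's range is limited). The gripper opens to 85 mm and grips with 20 to 120 N. Pads are 22 mm wide; open, the fingers measure 114 mm over their backs; the gripper's body (76 mm by 85 mm) begins 54 mm behind the grasp point. The pads swing forward as they close: fully open they stand 13 mm farther back than shut.
Start: joints at [1.177, 0.521, -0.036, 1.599, 0.021, 1.021, -0.113], TCP at [0.199, -0.593, 0.405] pointing down, gripper open.
Joint ranges: [-2.91, 2.91], [-0.3, 2.13], [-1.5, 1.42], [0.17, 2.43], [-1.26, 4.41], [0.16, 1.93], [-2.52, 2.52]. Speed limits (rad/s): [1.89, 1.89, 2.39, 2.39, 3.01, 3.01, 3.01].

## Interface

Orientations are given as a unit quaternion [x, y, z, w].
In Python, from cell import * gives the robot as it stands. Calls block until the motion is done:
- movep(position, orientation): joint-space move of the TCP to a pose.
- line_to(position, v=0.15, frame=None): straight line of the TCP; frame=None keeps the orientation; v is the mean speed in m/s.
- goto_joints(angles): joint-space move.
- gripper_to(opening, strength=None): finger opening in m; strength is the grip in N (None keeps the last); returns when the fingers have stopped.
- wait(seconds).
- solve_ik(position, orientation): joint angles nearest the present ones, or None.
- camera(name): name is "scene" or "top" or "wrist"; returns a dict with "pixels" (400x640x3 uint8, red, green, blue), "K" (3x3 intrinsics, pixels), "R" (3x3) and "t" (3): a world point X has camera coordinates R X + t; the wrist camera has in their place "hand_eye" (4x4, takes a point from camera to tool coordinates, whose origin is the TCP and whose axes are the flange's). Camera axes: x right, y down, z forward; pixel columns grow to the right and rows downward; lengths in m; the calibration is good to about 2 mm. A picture is of the moment at which its call begins: read the wrist's pose just before it. There is no depth.
A pose or a line that the arm cannot do raises IKError and nothing moves.
- sign_off(): hands the job in, once; it reports no verdict.
Readings, each from a call of its own:
- current_t(): time.
- current_joint_positions(): joint angles.
- current_qd(): joint speeds.
- current_tau(): joint torques, N m.
- current_tcp_pos(): TCP position.
- current_tcp_rot(): TCP orientation.
- current_ft_force(): force on the tool from outside, world axes, zero at the start.
- current_wrist_torque(): the same for the moment, N m.
- current_grip_width(): finger opening in m.
Only numpy, scipy, OpenCV 4.12 (cv2) and the standard library are available. Lean on these libraries where they do the work, as an engineer would, in place of code of your own. Each camera call takes 0.05 s, during which the arm holds its last target.

## Task

Put the balance into reset: slide its orange transport lock all the way to its end stop, which uncovers the reset hole, then take the blue-handled reset pin from its wooden stand, put it tip first through the hole and press the green button at the bottom fully down. Finish while still gripping the pin and holding the button down with it: do not let go at the end. Leave the red-lidded jar and the empty beaker where they stand.

Things in the scene. Friction and masses are not known exactly. Their poses are not given: they have to be found in the camera images.
- balance: White top-loading balance, fixed to the bench, 245 (x) by 160 (y) mm; origin under its footprint near the middle, on the bench. Its -x side is the sloping display front, nearer the robot; +x is the rear with the round steel pan (114 mm across, centred at x +45 mm, top 73 mm above the bench). Between them lies a level grey deck, 58 mm above the bench (x -90 to -20 mm), which carries the orange slide and the reset hole
- lock_slide (a joint): Orange transport lock: a 3 mm plate, 35 mm (balance x) by 77 mm (balance y), with an upstanding grip, lying on the grey deck between two rails. 0 to 0.05 m; starts near 0, where the plate covers the reset hole; the value grows as it moves along the balance's +y; 0.05 is the end stop, with the hole open. Stays where it is left; about 2.5 N of friction, no spring
- slide_grip (a point): Middle of the orange slide's upstanding grip (28 mm along balance x, 14 mm along balance y, 24 mm tall above its plate), about 16 mm above the deck surface and 11 mm below the grip's top; the plate's upper face is 13 mm below this point. It travels with the slide. The side rails stand 6 mm above the deck
- hole_mouth (a point): Centre of the mouth of the reset hole in the grey deck, 58 mm above the bench; upright round hole, 17 mm across, 30 mm deep, 40 mm towards balance -y from the balance's middle line. Covered by the orange plate until the slide is moved
- reset_button (a joint): Travel of the green round button (14 mm across) at the bottom of the reset hole: 0 is up, 0.005 m is fully down; sprung, 1.5 N to start it, 4.5 N fully down, springs back up when released
- button_top (a point): Centre of the button's top face, 18 mm below the mouth of the hole when it is up; moves down with it
- reset_pin: Reset pin, loose, 35 g, 120 mm long, standing tip down in its wooden stand; round all over, so any grasp yaw serves. Origin at the tip, z along the pin towards its handle. Steel shank 7 mm across and 50 mm long, then a dark collar 20 mm across (50 to 54 mm from the tip), then a blue round handle 14 mm across up to 120 mm. It may lean up to 0.05 rad in its hole
- pin_tip (a point): The tip of the reset pin
- pin_grip (a point): Grasp point on the axis of the blue handle, 87 mm from the tip, 33 mm below the handle's end
- pin_stand: Wooden block 56 by 56 by 50 mm, fixed to the bench, with an upright 9 mm hole, 45 mm deep, in the middle of its top, in which the pin stands; origin under its middle on the bench. The pin must be lifted 45 mm to clear it
- spindle_mixer: Tall grey spindle mixer, fixed to the bench and always in the same place, an obstacle: its head and upright fill about 110 mm around this origin (on the bench, under the cup) from the bench up to about 0.42 m. Carry the arm round it on the robot's side
- red_jar: Small white sample jar with a red lid, 45 mm across, 63 mm tall, loose; origin under its middle. To be left alone
- beaker: Small clear empty beaker, about 60 mm across, 70 mm tall, loose; origin under its middle. To be left alone
Mind the look-alikes: they are no part of the job. Leave any yellow look-alike of the reset_pin alone.

How it is judged:
On the way, in this order (a step that is already met when the one before it is completed fails the run):
1. the orange slide is at its end stop (value of joint lock_slide above 0.046 m), for 0.2 s.
2. the gripped pin holds the recessed button down (value of joint lock_slide above 0.046 m and value of joint reset_button above 0.0035 m and horizontal distance between pin_tip and button_top below 0.009 m and contact force between reset_pin and balance above 1 N and contact force between the fingers and reset_pin above 2 N), for 0.3 s.
At the end, for the whole second after the job is handed in: The orange slide is within 4 mm of its end stop, and the reset pin, gripped by the fingers (over 2 N), has its tip within 9 mm of the button's axis and holds the button at least 3.5 mm down with over 1 N, through the last second (all of step 2); the arm keeps its last pose, push and grip.
It fails at once if the red-lidded jar or the beaker is shifted by more than 30 mm (distance of any of red_jar, beaker from where it was at the start of the episode above 0.03 m).
It also fails if it takes over 64 s, if anything falls off the work surface, if the arm or the gripper's body presses on something with over 40 N, if the wrist force passes 120 N, or if a joint passes its speed limit or range.

## Working session

There is one attempt and no reset: what is moved stays moved. The work goes in short steps, each a Python script; the robot and the scene stay as the last script left them, time stands still between calls to the robot, and variables do not carry over. Pictures are saved under pics/ and viewed, and the job is handed in when it is done.

```bash
mkdir -p pics; ls; python3 - <<'E'
from cell import *
import cv2,numpy as np
print(current_t(),current_tcp_pos(),current_tcp_rot(),current_grip_width())
for n in ("scene","top","wrist"):
    c=camera(n); cv2.imwrite(f"pics/{n}0.png",c["pixels"][:,:,::-1])
    print(n,c["K"].tolist()); print({k:np.round(c[k],4).tolist() for k in c if k in("R","t","hand_eye")})
E
```

```text
pics
0.0 [ 0.19881381 -0.59238472  0.404122  ] [ 9.86920384e-01  1.61207372e-01 -1.32454734e-04 -5.66520431e-04] 0.08570875805253889
scene [[387.4112361084304, 0.0, 321.20503340101806], [0.0, 387.4112361084304, 196.59129605804458], [0.0, 0.0, 1.0]]
{'R': [[-0.6654, -0.7461, -0.0256], [-0.3271, 0.3223, -0.8883], [0.671, -0.5827, -0.4585]], 't': [0.2163, 0.3052, 0.4491]}
top [[419.9155969806947, 0.0, 318.4851378095202], [0.0, 419.9155969806947, 198.92562856080968], [0.0, 0.0, 1.0]]
{'R': [[-0.0008, -0.9992, -0.0404], [-0.996, 0.0044, -0.089], [0.0891, 0.0402, -0.9952]], 't': [-0.1316, 0.5366, 0.9926]}
wrist [[287.31941336037147, 0.0, 316.5313415520631], [0.0, 287.31941336037147, 192.89686134774786], [0.0, 0.0, 1.0]]
{'hand_eye': [[-0.0012, -0.957, -0.2899, 0.0751], [1.0, -0.0009, -0.001, 0.0014], [0.0007, -0.2899, 0.957, 0.0294], [0.0, 0.0, 0.0, 1.0]]}
```

View pics/scene0.png

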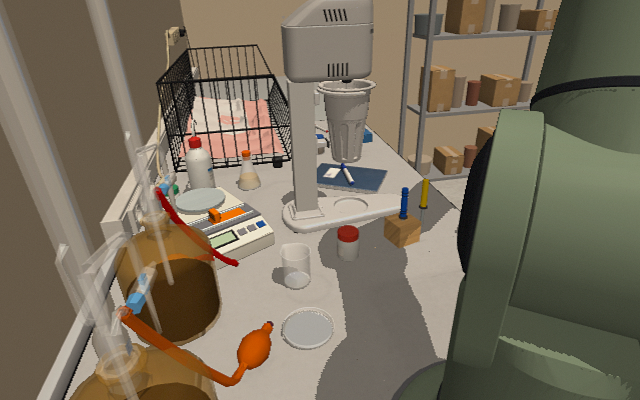

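View pics/top0.png

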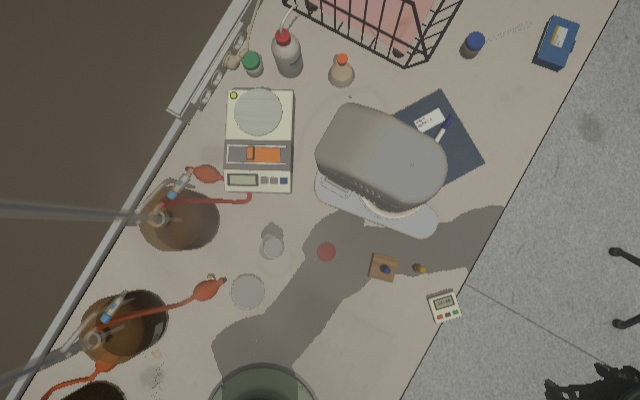

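View pics/wrist0.png

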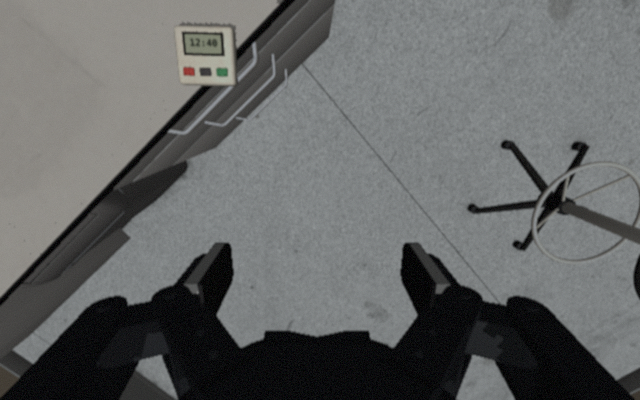

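The top view shows the balance at (258,140) with the orange slide at (265,154). The blue pin stands in the wooden stand at (383,268), with a yellow look-alike to its right at (419,268). The jar is at (327,251) and the beaker at (271,245). I'll enlarge crops to check these.

```bash
python3 - <<'E'
import cv2,numpy as np
t=cv2.imread("pics/top0.png"); s=cv2.imread("pics/scene0.png")
a=cv2.resize(t[80:200,215:305],None,fx=5,fy=5,interpolation=cv2.INTER_CUBIC)
b=cv2.resize(t[235:295,350:440],None,fx=4,fy=4,interpolation=cv2.INTER_CUBIC)
c=cv2.resize(s[170:270,370:450],None,fx=3,fy=3,interpolation=cv2.INTER_CUBIC)
cv2.imwrite("pics/cropA.png",a)
o=np.zeros((300,620,3),np.uint8);o[:240,:360]=b;o[:300,370:610]=c;cv2.imwrite("pics/cropB.png",o)
E
```

```text
(no output)
```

View pics/cropA.png

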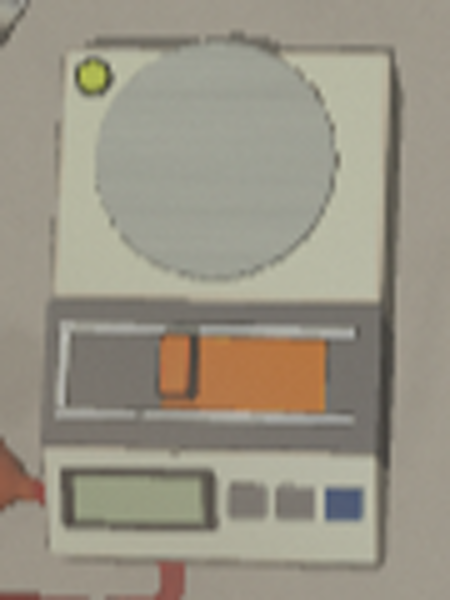

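View pics/cropB.png

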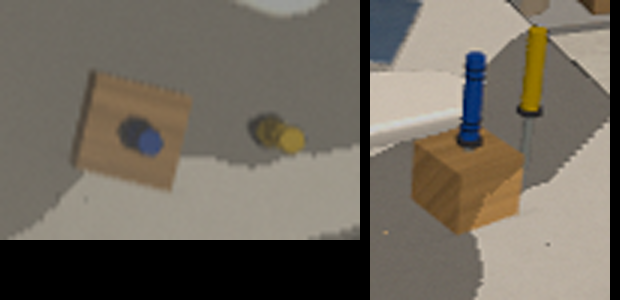

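The crops show the orange plate at (247–281, 147–163) with its grip at about (250,153), at the +y (left) end. Two pins are candidates:
- **Blue:** standing in the wooden block at (386,270).
- **Yellow:** a separate one at (419,268).

The blue handle in the wooden stand fits the description.

```bash
cat > h.py <<'E'
import cv2,numpy as np
from scipy.spatial.transform import Rotation as Rn
def ray(c,uv):
    d=np.linalg.inv(c["K"])@np.array([uv[0],uv[1],1.]); R=np.array(c["R"]);t=np.array(c["t"])
    return -R.T@t, R.T@d/np.linalg.norm(d)
def onz(c,uv,z):
    o,d=ray(c,uv); return o+d*(z-o[2])/d[2]
def proj(c,X):
    p=np.array(c["K"])@(np.array(c["R"])@np.array(X)+c["t"]); return p[:2]/p[2]
def tri(c1,u1,c2,u2):
    o1,d1=ray(c1,u1);o2,d2=ray(c2,u2)
    s=np.linalg.lstsq(np.c_[d1,-d2],o2-o1,rcond=None)[0]
    a=o1+s[0]*d1;b=o2+s[1]*d2; return (a+b)/2,np.linalg.norm(a-b)
def wristcam(c,p,q):
    T=np.eye(4);T[:3,:3]=Rn.from_quat(q).as_matrix();T[:3,3]=p
    M=np.linalg.inv(T@np.array(c["hand_eye"]));c["R"]=M[:3,:3];c["t"]=M[:3,3];return c
def down(yaw):  # tool y axis (jaws) along world angle yaw+90deg ; tool x along yaw
    x=np.array([np.cos(yaw),np.sin(yaw),0]);z=np.array([0,0,-1.]);y=np.cross(z,x)
    return Rn.from_matrix(np.c_[x,y,z]).as_quat()
E
python3 - <<'E'
from cell import *
from h import *
c=camera("top"); s=camera("scene")
hsv=cv2.cvtColor(c["pixels"],cv2.COLOR_RGB2HSV); hs=cv2.cvtColor(s["pixels"],cv2.COLOR_RGB2HSV)
# orange plate
m=cv2.inRange(hsv,(8,140,120),(20,255,255)); m[:140]=0;m[170:]=0;m[:,:235]=0;m[:,300:]=0
cn=max(cv2.findContours(m,0,1)[0],key=cv2.contourArea); r=cv2.minAreaRect(cn); print("orange",r)
# crop A corner points (px/5 + offset) minus .5
P=lambda x,y:((x+.5)/5+215-.5,(y+.5)/5+80-.5)
for n,uv,z in [("pan c",P(217,160),.073),("plate BR",P(326,411),.061),("plate TR",P(326,340),.061),("plate BL",P(163,410),.061),
 ("grip TL",P(161,335),.085),("grip BR top",P(189,398),.085),("rail in left top",P(70,330),.061),("rail in left bot",P(65,412),.061),("deckTR",P(380,300),.058),("deckTL",P(52,300),.058),("deckBR",P(378,450),.058),("deckBL",P(45,447),.058)]:
    print(n,np.round(onz(c,uv,z),4))
mb=cv2.inRange(hsv,(105,100,50),(125,255,255));mb[:240]=0;mb[300:]=0;mb[:,:360]=0;mb[:,410:]=0
cn=max(cv2.findContours(mb,0,1)[0],key=cv2.contourArea);print("blue top",cv2.minAreaRect(cn),np.round(onz(c,cv2.minAreaRect(cn)[0],.12),4))
ms=cv2.inRange(hs,(105,120,50),(125,255,255));ms[:180]=0;ms[225:]=0;ms[:,:390]=0;ms[:,420:]=0
cn=max(cv2.findContours(ms,0,1)[0],key=cv2.contourArea);r=cv2.minAreaRect(cn);print("blue scene",r,cv2.boxPoints(r).tolist())
mw=cv2.inRange(hsv,(8,60,60),(22,150,255));mw[:245]=0;mw[290:]=0;mw[:,:365]=0;mw[:,405:]=0
cn=max(cv2.findContours(mw,0,1)[0],key=cv2.contourArea);r=cv2.minAreaRect(cn);print("stand",r,np.round(onz(c,r[0],.05),4))
for n,uv,z in [("jar",(327,251),.063),("beaker",(271,242),.07),("tube",(158,216),.2),("mixer",(378,215),.02),("tube2",(95,340),.2)]: print(n,np.round(onz(c,uv,z),3))
E
```

```text
orange ((266.5, 154.5), (13.0, 25.0), 90.0)
pan c [0.7382 0.0068 0.073 ]
plate BR [ 0.6206 -0.0439  0.061 ]
plate TR [ 0.6544 -0.0436  0.061 ]
plate BL [0.6217 0.0333 0.061 ]
grip TL [0.6523 0.0296 0.085 ]
grip BR top [0.6228 0.0162 0.085 ]
rail in left top [0.6604 0.0782 0.061 ]
rail in left bot [0.6211 0.0798 0.061 ]
deckTR [ 0.674  -0.0687  0.058 ]
deckTL [0.6756 0.0879 0.058 ]
deckBR [ 0.6024 -0.0681  0.058 ]
deckBL [0.605  0.0899 0.058 ]
blue top ((387.0, 270.0), (4.0, 4.0), 0.0) [ 0.3747 -0.2831  0.12  ]
blue scene ((403.75177001953125, 201.97933959960938), (5.813183784484863, 28.40155601501465), 4.763641834259033) [[399.6759033203125, 215.88967895507812], [402.0345458984375, 187.58624267578125], [407.82763671875, 188.06900024414062], [405.468994140625, 216.3724365234375]]
stand ((382.2940979003906, 267.32354736328125), (26.436382293701172, 24.738632202148438), 14.03624439239502) [ 0.3753 -0.2808  0.05  ]
jar [ 0.413 -0.154  0.063]
beaker [ 0.433 -0.026  0.07 ]
tube [0.487 0.183 0.2  ]
mixer [ 0.497 -0.276  0.02 ]
tube2 [0.243 0.301 0.2  ]
```

```bash
python3 - <<'E'
from cell import *
from h import *
s=camera("scene"); print("mixer ring",onz(s,(351,203),.02), "head px", onz(camera("top"),(382,158),.42))
import math
def pol(r,a,z): return [r*math.cos(a),r*math.sin(a),z]
for n,p,y in [("retr",pol(.43,-1.2,.42),None),("mid",pol(.43,-.6,.42),None),("front",pol(.43,0,.42),None),("above",[.6376,.0229,.36],None),("grip",[.6376,.0229,.241],None),("pin",[.375,-.282,.247],None)]:
    for yaw in (0,math.pi,-.6+math.pi/2,-.6-math.pi/2):
        q=solve_ik(p,down(yaw)); print(n,np.round(p,3),round(yaw,2),None if q is None else np.round(q,2))
E
```

```text
mixer ring [ 0.5405567 -0.29324    0.02     ] head px [ 0.56033074 -0.24225757  0.42      ]
retr [ 0.156 -0.401  0.42 ] 0 [ 1.05  0.19  0.01  2.07 -0.    0.89 -0.51]
retr [ 0.156 -0.401  0.42 ] 3.14 [ 1.68  0.25 -0.72  2.04  0.21  0.93  2.42]
retr [ 0.156 -0.401  0.42 ] 0.97 [ 1.25  0.2  -0.22  2.06  0.06  0.89  0.4 ]
retr [ 0.156 -0.401  0.42 ] -2.17 [ 0.56  0.22  0.59  2.09 -0.15  0.88 -2.5 ]
mid [ 0.355 -0.243  0.42 ] 0 [ 0.58  0.19 -0.13  2.06  0.03  0.89 -1.14]
mid [ 0.355 -0.243  0.42 ] 3.14 [ 1.14  0.26 -0.79  2.04  0.23  0.93  1.79]
mid [ 0.355 -0.243  0.42 ] 0.97 [ 0.76  0.2  -0.34  2.05  0.09  0.9  -0.23]
mid [ 0.355 -0.243  0.42 ] -2.17 [-0.51  0.58  1.41  2.1  -0.67  1.05 -2.49]
front [0.43 0.   0.42] 0 [ 0.29  0.22 -0.49  2.05  0.13  0.91 -1.85]
front [0.43 0.   0.42] 3.14 [ 0.72  0.32 -1.03  2.03  0.34  0.97  1.09]
front [0.43 0.   0.42] 0.97 [ 0.37  0.23 -0.6   2.04  0.16  0.91 -0.91]
front [0.43 0.   0.42] -2.17 [ 0.87  0.42 -1.26  2.02  0.47  1.03  1.92]
above [0.638 0.023 0.36 ] 0 [ 0.04  0.6  -0.25  1.6   0.17  0.97 -1.84]
above [0.638 0.023 0.36 ] 3.14 [ 0.42  0.73 -0.88  1.58  0.61  1.13  0.96]
above [0.638 0.023 0.36 ] 0.97 [ 0.17  0.62 -0.46  1.59  0.31  1.   -0.98]
above [0.638 0.023 0.36 ] -2.17 [ 0.58  0.92 -1.28  1.57  0.9   1.34  1.74]
grip [0.638 0.023 0.241] 0 [-0.05  0.74 -0.12  1.67  0.12  0.73 -1.8 ]
grip [0.638 0.023 0.241] 3.14 [ 0.38  0.88 -0.82  1.65  0.76  0.96  0.86]
grip [0.638 0.023 0.241] 0.97 [ 0.1   0.76 -0.35  1.67  0.34  0.78 -1.01]
grip [0.638 0.023 0.241] -2.17 [ 0.58  1.13 -1.28  1.64  1.13  1.28  1.62]
pin [ 0.375 -0.282  0.247] 0 [ 0.55  0.54 -0.04  2.12  0.04  0.48 -1.09]
pin [ 0.375 -0.282  0.247] 3.14 [ 1.    0.61 -0.64  2.1   0.62  0.63  1.51]
pin [ 0.375 -0.282  0.247] 0.97 [ 0.69  0.54 -0.22  2.12  0.23  0.5  -0.31]
pin [ 0.375 -0.282  0.247] -2.17 [ 0.05  0.65  0.64  2.15 -0.73  0.57 -2.51]
```

```bash
python3 - <<'E'
from cell import *
from h import *
import math
gripper_to(.045,30)
q=solve_ik([.405*math.cos(-1.2),.405*math.sin(-1.2),.43],down(-1.2+math.pi/2)); print(np.round(q,3))
b=[1.18,q[1],0,q[3],0,q[5],-.11] if abs(q[2])<.1 else q
goto_joints(b); print(current_t(),np.round(current_tcp_pos(),3))
b[0]=0.0; goto_joints(b); print(current_t(),np.round(current_tcp_pos(),3),np.round(Rn.from_quat(current_tcp_rot()).as_matrix()[:,0],3))
movep([.6376,.0229,.36],down(-0.01)); print(current_t(),np.round(current_joint_positions(),2),np.round(current_tcp_pos(),4))
p,qq=current_tcp_pos(),current_tcp_rot()
c=camera("wrist");cv2.imwrite("pics/w1.png",c["pixels"][:,:,::-1]); wristcam(c,p,qq)
print("pred grip top",proj(c,[.6376,.0229,.085]),proj(c,[.638,-.044,.061]))
print(current_ft_force())
E
```

```text
[ 1.128  0.136 -0.083  2.103  0.014  0.904 -0.163]
1.725 [ 0.099 -0.395  0.431]
3.4333 [ 0.402 -0.06   0.43 ] [ 0.112  0.994 -0.   ]
4.8167 [-0.26  0.6   0.2   1.62 -0.14  0.94 -1.59] [0.6373 0.0221 0.3603]
pred grip top [314.90480955 193.63667629] [383.75106878 185.32825985]
[ 0.01213145 -0.56442079  0.94069972]
```

View pics/w1.png

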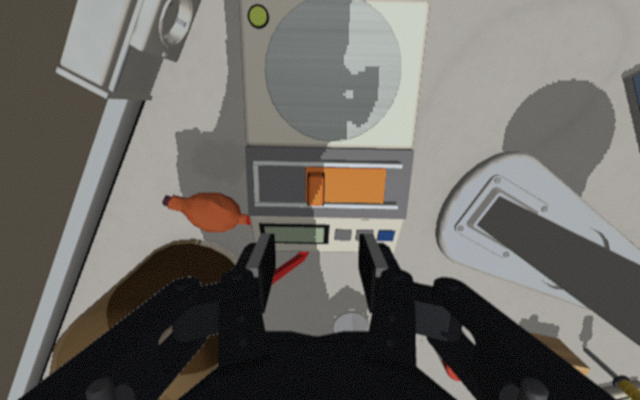

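The wrist picture puts the grip at about (316,190), against a prediction of (315,194), and the plate's right edge at (386,186), against (384,185). They agree to 1–3 mm, so I'll descend and grasp the grip.

```bash
python3 - <<'E'
from cell import *
from h import *
line_to([.6376,.0229,.262],v=.15); 
line_to([.6376,.0229,.242],v=.04); print(current_t(),np.round(current_ft_force(),2))
gripper_to(0.0,25); print("w",current_grip_width(),np.round(current_ft_force(),2))
f0=np.array(current_ft_force())
p0=np.array([.6376,.0229,.242])
d=np.array([.01,1,0])
for s in [.035,.042,.046,.048,.0495,.051,.0525,.054,.0555,.057]:
    line_to(list(p0+d*s),v=.05); f=np.array(current_ft_force())-f0; print(s,np.round(current_tcp_pos(),4),np.round(f,2))
    if s>.045 and abs(f[1])>9: break
print(current_t(),current_grip_width())
c=camera("top");cv2.imwrite("pics/t2.png",cv2.resize(c["pixels"][80:200,215:305,::-1],None,fx=5,fy=5,interpolation=cv2.INTER_CUBIC))
p,qq=current_tcp_pos(),current_tcp_rot()
c=camera("wrist");cv2.imwrite("pics/w2.png",c["pixels"][:,:,::-1])
E
```

```text
6.3167 [0.13 0.58 0.04]
w 0.013222156480316338 [-0.9   0.19  5.12]
0.035 [0.6384 0.059  0.2423] [ 5.08  3.04 -1.49]
0.042 [0.6385 0.0657 0.2422] [ 6.11  1.53 -1.4 ]
0.046 [0.6386 0.0667 0.2422] [  7.28 -15.41  -2.06]
8.0833 0.013246813211294783
```

View pics/w2.png

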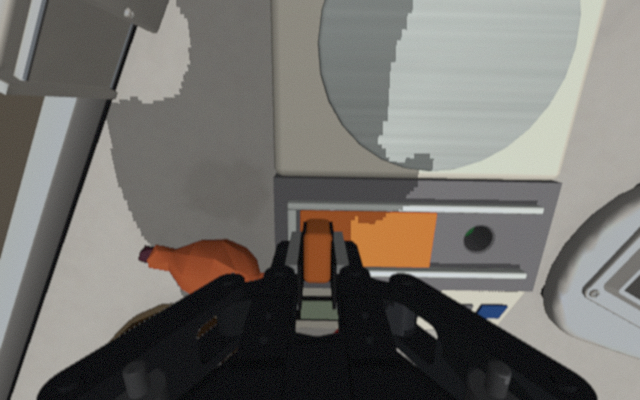

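The picture shows the slide next to the left rail end, with the hole open at (479,238). The travel was only about 44 mm when resistance appeared, so I'll check it against the rail stop and push a little further.

```bash
python3 - <<'E'
from cell import *
from h import *
def meas(tag):
    p,qq=current_tcp_pos(),current_tcp_rot(); c=wristcam(camera("wrist"),p,qq)
    im=c["pixels"];cv2.imwrite(f"pics/{tag}.png",cv2.resize(im[170:300,270:570,::-1],None,fx=2.6,fy=2.6,interpolation=cv2.INTER_CUBIC))
    h=cv2.cvtColor(im,cv2.COLOR_RGB2HSV);m=cv2.inRange(h,(8,140,90),(20,255,255))
    row=m[240,340:470];e=340+np.nonzero(row)[0].max()+.5; g=cv2.cvtColor(im,cv2.COLOR_RGB2GRAY)
    d=(g<60).astype(np.uint8)*255; d[:220]=0;d[262:]=0;d[:,:455]=0;d[:,500:]=0
    cn=max(cv2.findContours(d,0,1)[0],key=cv2.contourArea);(u,v),r=cv2.minEnclosingCircle(cn)
    H=onz(c,(u,v),.058);print(tag,"edge px",e,onz(c,(e,240),.061),"hole",(u,v,r),H,"left",onz(c,(300,213),.061))
meas("w3")
f=np.array(current_ft_force());print(np.round(f,2))
for y in [.0700,.071,.072,.073]:
    line_to([.6376,y,.242],v=.05); f=np.array(current_ft_force()); print(y,np.round(current_tcp_pos(),4),np.round(f,2))
    if abs(f[1])>26: break
meas("w4"); print(current_t())
E
```

```text
w3 edge px 432.5 [ 0.6387495  -0.00204801  0.061     ] hole (478.0, 238.0, 14.4223051071167) [ 0.63818868 -0.03019395  0.058     ] left [0.65655952 0.0745131  0.061     ]
[  6.53 -15.17   4.01]
0.07 [0.6384 0.0669 0.2422] [  9.19 -19.78   0.83]
0.071 [0.6384 0.0671 0.2422] [  9.58 -23.88   0.96]
0.072 [0.6384 0.0674 0.2422] [  9.7  -28.07   1.21]
w4 edge px 432.5 [ 0.6385324  -0.00197542  0.061     ] hole (478.1000061035156, 237.66000366210938, 14.152326583862305) [ 0.6381001  -0.03023556  0.058     ] left [0.65659054 0.07462118 0.061     ]
9.0333
```

View pics/w4.png

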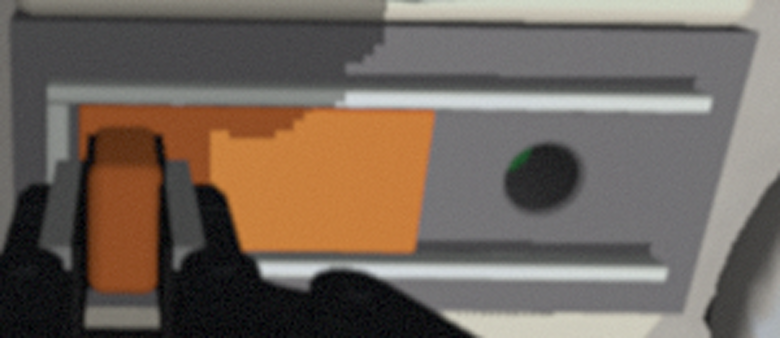

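View pics/t2.png

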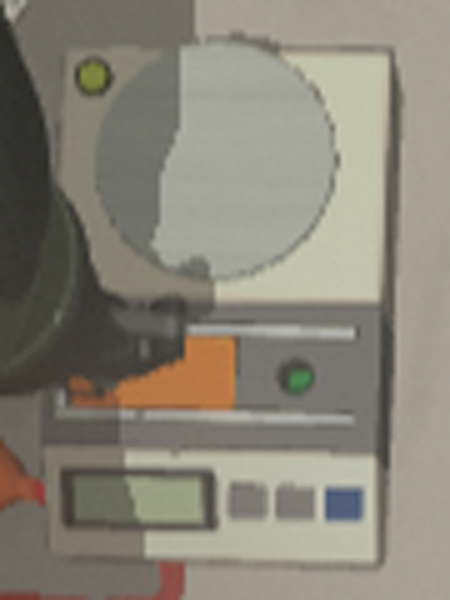

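The w4 picture shows a stiff stop at about 42 mm of plate travel, with a gap of about 2 mm still visible at the end rail (70–80 px in the crop). To rule out a finger hitting the rail, I'll regrasp higher and push again.

```bash
python3 - <<'E'
from cell import *
from h import *
def meas(tag):
    p,qq=current_tcp_pos(),current_tcp_rot(); c=wristcam(camera("wrist"),p,qq)
    im=c["pixels"];cv2.imwrite(f"pics/{tag}.png",im[:,:,::-1])
    h=cv2.cvtColor(im,cv2.COLOR_RGB2HSV);m=cv2.inRange(h,(8,140,90),(20,255,255))
    v0=proj(c,[.638,-.002,.061]);v=int(round(v0[1]))
    e=np.nonzero(m[v,int(v0[0])-40:int(v0[0])+40])[0].max()+int(v0[0])-40+.5
    print(tag,onz(c,(e,v),.061), "hole px",proj(c,[.638,-.030,.058]))
line_to([.638,.0671,.242],v=.05); gripper_to(.03)
line_to([.638,.0671,.249],v=.08); meas("w5"); gripper_to(0,25)
print(current_grip_width(),np.round(current_ft_force(),2))
f0=np.array(current_ft_force())
for y in [.069,.071,.073,.075]:
    line_to([.638,y,.249],v=.05); f=np.array(current_ft_force()); print(y,np.round(current_tcp_pos(),4),np.round(f,2))
    if f[1]-f0[1]<-22: break
meas("w6"); print(current_t())
E
```

```text
w5 [ 0.63810078 -0.00185718  0.061     ] hole px [473.45518026 232.61722507]
0.012881452583973888 [-1.26 -4.54  4.46]
0.069 [0.638  0.0667 0.2491] [ -1.33 -11.48   4.89]
0.071 [0.638  0.0672 0.249 ] [ -0.87 -20.1    5.36]
0.073 [0.638  0.0677 0.249 ] [ -2.03 -28.65   4.7 ]
w6 [ 0.63815555 -0.00196035  0.061     ] hole px [472.2168896  231.38167688]
10.975
```

View pics/w6.png

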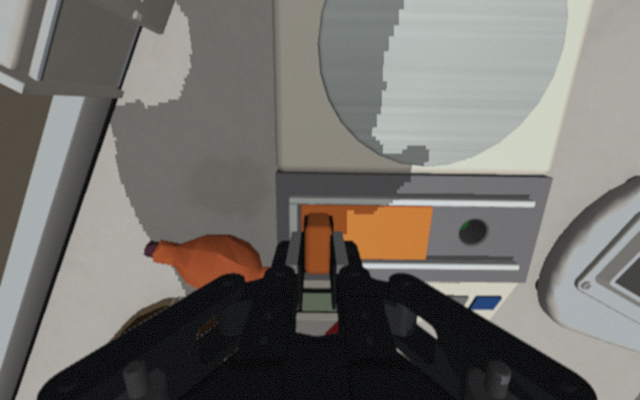

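The stop is at the same plate position (edge y = -0.002). One more cause to exclude is the gripper itself hitting something, so I'll open slightly and move +y freely around the grip.

```bash
python3 - <<'E'
from cell import *
from h import *
line_to([.638,.0672,.249],v=.05); gripper_to(.034); print(np.round(current_ft_force(),2))
for y in [.0705,.073,.0745]:
    line_to([.638,y,.249],v=.05); print(y,np.round(current_tcp_pos(),4),np.round(current_ft_force(),2))
for y in [.0765,.0785,.0805,.0825]: # -y finger reaches the grip's -y face: push
    line_to([.638,y,.249],v=.05); f=current_ft_force();print(y,np.round(current_tcp_pos(),4),np.round(f,2))
    if f[1]<-25: break
line_to([.638,.0672,.249],v=.1); line_to([.638,.0672,.30],v=.2)
p,qq=current_tcp_pos(),current_tcp_rot();c=wristcam(camera("wrist"),p,qq);cv2.imwrite("pics/w7.png",c["pixels"][:,:,::-1])
print(proj(c,[.638,-.002,.061]),proj(c,[.6381,-.0302,.058]),current_t())
E
```

```text
[ 0.66  0.33 -0.71]
0.0705 [0.638 0.071 0.249] [-0.47 -0.25 -0.2 ]
0.073 [0.638  0.0732 0.249 ] [ 0.32  0.33 -0.63]
0.0745 [0.638  0.0746 0.249 ] [-0.19  0.49 -0.05]
0.0765 [0.638 0.076 0.249] [-0.31 -3.39  1.08]
0.0785 [0.638  0.0766 0.2489] [  0.17 -11.99   0.45]
0.0805 [0.6381 0.0772 0.2489] [ 6.400e-01 -1.827e+01  1.000e-02]
0.0825 [0.6381 0.0777 0.2489] [  0.37 -27.39  -0.82]
[406.44118527 206.90149408] [441.24963233 205.18445674] 14.0833
```

View pics/w7.png

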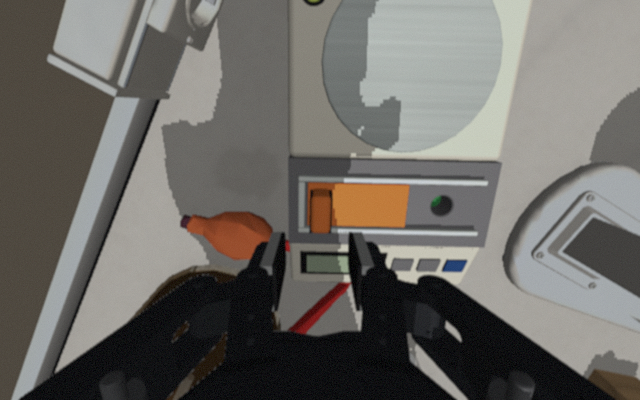

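With the fingers open the arm moves freely to y = 0.0745, and the grip still holds at 27 N. So the slide is at its end stop, and the hole is clear at (441,205), as predicted. Next is the pin, going back on the robot's side.

```bash
python3 - <<'E'
from cell import *
from h import *
import math
c=camera("top");print("hole top view",onz(c,(274.0,155.2),.058))
line_to([.638,.04,.42],v=.3); line_to([.42,.02,.43],v=.25); print(current_t(),np.round(current_joint_positions(),2))
gripper_to(.05)
q=list(current_joint_positions()); 
az=-.645;pp=[.41*math.cos(az),.41*math.sin(az),.43]
movep(pp,down(1.3)); print(current_t(),np.round(current_joint_positions(),2))
movep([.375,-.282,.36],down(1.3)); print(current_t(),np.round(current_joint_positions(),2),np.round(current_tcp_pos(),4))
p,qq=current_tcp_pos(),current_tcp_rot();c=wristcam(camera("wrist"),p,qq);cv2.imwrite("pics/w8.png",c["pixels"][:,:,::-1])
print("pred top",proj(c,[.3747,-.2831,.125]),"stand",proj(c,[.3753,-.2808,.05]))
h=cv2.cvtColor(c["pixels"],cv2.COLOR_RGB2HSV);m=cv2.inRange(h,(105,100,40),(125,255,255))
for k in sorted(cv2.findContours(m,0,1)[0],key=cv2.contourArea)[-3:]: print(cv2.contourArea(k),cv2.boundingRect(k))
E
```

```text
hole top view [ 0.63701459 -0.02958966  0.058     ]
15.7167 [-0.39  0.16  0.23  2.08 -0.05  0.9  -1.72]
17.85 [ 0.16  0.14  0.38  2.11 -0.07  0.9   0.31]
18.3083 [ 0.22  0.36  0.38  2.06 -0.19  0.76  0.44] [ 0.375  -0.2818  0.3594]
pred top [315.17084223 209.02999184] stand [315.62351086 181.20715919]
0.0 (317, 181, 2, 2)
22.0 (548, 202, 9, 6)
367.5 (308, 184, 17, 35)
```

View pics/w8.png

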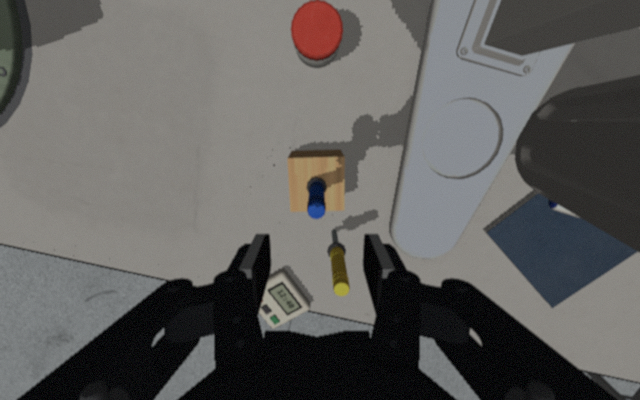

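The blue handle top is at (316,210), against a prediction of (315,209). The yellow pin at (341,285) is separate and clear of the path, so I'll descend and grasp the blue pin.

```bash
python3 - <<'E'
from cell import *
from h import *
line_to([.375,-.2822,.27],v=.2); line_to([.375,-.2822,.247],v=.06)
print(np.round(current_ft_force(),2)); gripper_to(0,50); print("w",current_grip_width(),np.round(current_ft_force(),2))
line_to([.375,-.2822,.36],v=.12); print(current_t(),current_grip_width(),np.round(current_tcp_pos(),4),np.round(current_ft_force(),2))
s=camera("scene");cv2.imwrite("pics/s9.png",cv2.resize(s["pixels"][100:270,340:480,::-1],None,fx=3.5,fy=3.5,interpolation=cv2.INTER_CUBIC))
c=camera("wrist");cv2.imwrite("pics/w9.png",c["pixels"][:,:,::-1])
p=np.array(current_tcp_pos()); print("scene px of expected tip",proj(s,p-[0,0,.155+.087]),"grip",proj(s,p-[0,0,.155]))
E
```

```text
[-0.01 -0.91  0.04]
w 0.012713683789841721 [-0.36 -0.5   3.5 ]
21.0 0.01279457634133139 [ 0.3749 -0.2821  0.3595] [-0.1  -0.24 -0.66]
scene px of expected tip [404.46272141 190.55918354] grip [407.64848242 151.43158141]
```

View pics/s9.png

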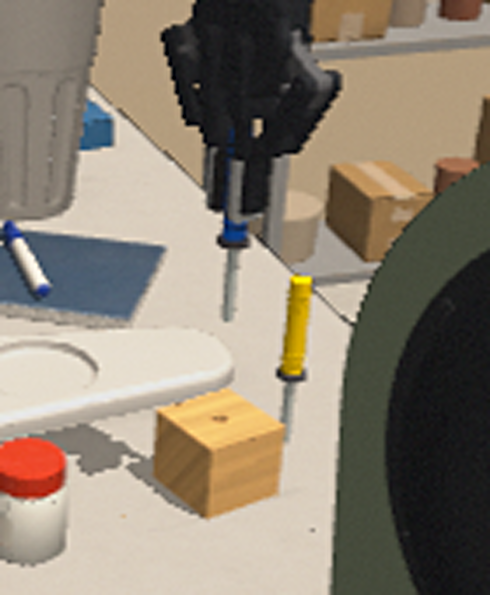

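View pics/w9.png

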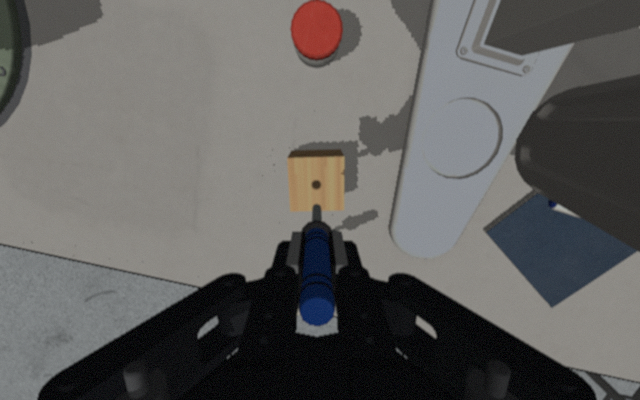

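The blue pin is held and hangs straight. Its tip is at scene px (405.4,191.4), against a prediction of (404.5,190.6), and the stand is empty. Next I'll carry it to the hole on the robot's side.

```bash
python3 - <<'E'
from cell import *
from h import *
import math
az=-.645
movep([.41*math.cos(az),.41*math.sin(az),.43],down(1.3))
movep([.42,.0,.43],down(0)); print(current_t(),np.round(current_joint_positions(),2))
line_to([.6376,-.030,.43],v=.2); line_to([.6376,-.030,.325],v=.15)
wait(.2); print(current_t(),current_grip_width(),np.round(current_tcp_pos(),4))
p,qq=np.array(current_tcp_pos()),current_tcp_rot();c=wristcam(camera("wrist"),p,qq);cv2.imwrite("pics/w10.png",cv2.resize(c["pixels"][130:330,200:440,::-1],None,fx=3,fy=3,interpolation=cv2.INTER_CUBIC))
t=camera("top");cv2.imwrite("pics/t10.png",cv2.resize(t["pixels"][80:200,215:335,::-1],None,fx=5,fy=5,interpolation=cv2.INTER_CUBIC))
tip=p-[0,0,.242]
print("wrist tip",proj(c,tip),"hole",proj(c,[.6378,-.030,.058])); s=camera("scene");cv2.imwrite("pics/s10.png",cv2.resize(s["pixels"][120:280,140:330,::-1],None,fx=3.5,fy=3.5,interpolation=cv2.INTER_CUBIC))
print("scene tip",proj(s,tip),"hole",proj(s,[.6378,-.030,.058]),"top tip",proj(t,tip))
E
```

```text
23.3333 [-0.43  0.16  0.33  2.09 -0.07  0.9  -1.63]
25.6333 0.01290999916734268 [ 0.6378 -0.03    0.3259]
wrist tip [315.69284461 206.69922848] hole [315.8044139 196.719888 ]
scene tip [236.20581727 202.20824561] hole [237.65423879 212.37663823] top tip [272.5391056 152.7078986]
```

View pics/w10.png

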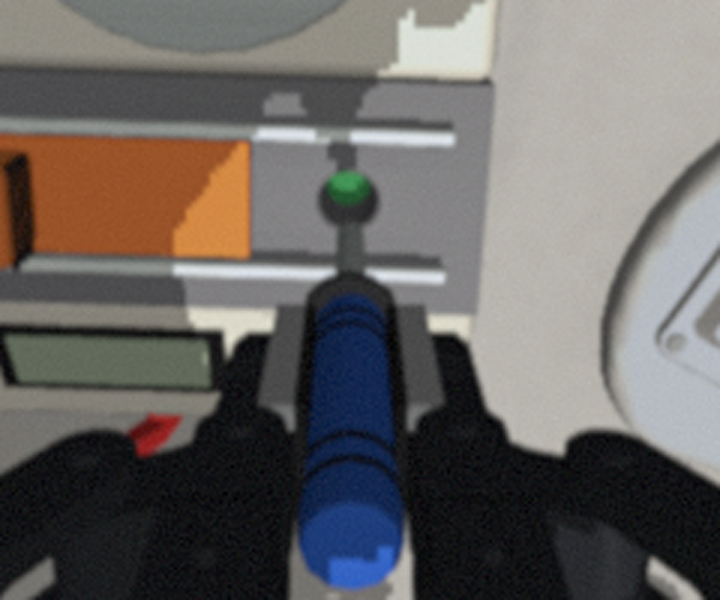

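View pics/s10.png

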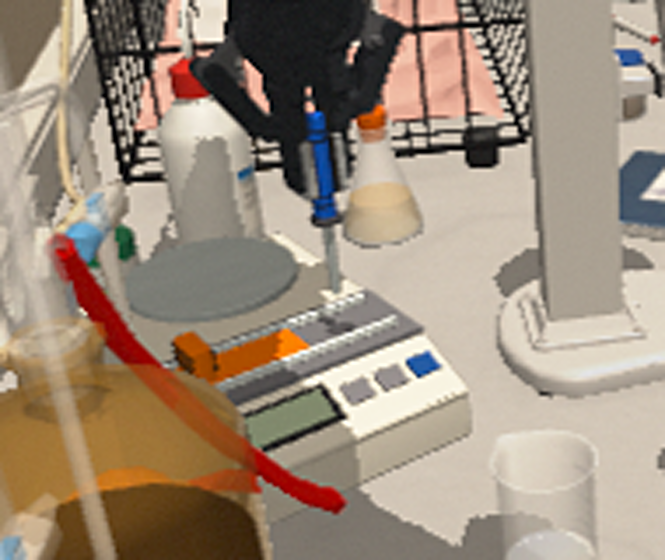

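The pin tip at scene px (235.7,203.4) was predicted at (236.2,202.2). The hole in the wrist view, at (316,196), was predicted at (315.8,196.7). It is aligned to about 2 mm, so I'll insert while monitoring force.

```bash
python3 - <<'E'
from cell import *
from h import *
f0=np.array(current_ft_force());print(f0)
for z in [.302,.296,.29,.286,.284,.282,.280,.279,.278,.277,.276,.275,.274,.273,.272,.271,.270]:
    line_to([.6378,-.030,z],v=.05); f=np.array(current_ft_force())-f0; print(z,np.round(current_tcp_pos(),4),np.round(f,2))
    if z>.286 and f[2]>4: print("early contact");break
    if f[2]>11: break
wait(.3);f=np.array(current_ft_force())-f0;print(current_t(),current_grip_width(),np.round(current_tcp_pos(),4),np.round(f,2))
E
```

```text
[ 0.51099825 -0.03226743  0.10357289]
0.302 [ 0.6378 -0.0301  0.3019] [ 0.25  0.25 -0.79]
0.296 [ 0.6377 -0.03    0.2957] [-0.74  0.41 -0.31]
0.29 [ 0.6377 -0.03    0.2897] [-0.44 -0.33 -0.31]
0.286 [ 0.6377 -0.03    0.2858] [-1.13 -0.14 -0.07]
0.284 [ 0.6378 -0.03    0.2839] [-0.84  1.09 -0.85]
0.282 [ 0.6379 -0.03    0.282 ] [-0.29  0.16  2.22]
0.28 [ 0.6379 -0.03    0.28  ] [ 0.31 -0.53  2.22]
0.279 [ 0.6379 -0.0301  0.2791] [-0.36  0.4   3.22]
0.278 [ 0.6378 -0.03    0.278 ] [ 0.09 -0.16  3.3 ]
0.277 [ 0.6379 -0.03    0.2772] [ 0.47 -0.31  6.91]
0.276 [ 0.6381 -0.0301  0.2768] [-1.19 -0.11 15.42]
29.225 0.013095289644414743 [ 0.6381 -0.0301  0.2769] [-1.81 -0.22 15.12]
```

Contact came at TCP z 0.282 and the hard bottom at 0.277, which is the button's 5 mm of travel. I'll look once more before handing in.

```bash
python3 - <<'E'
from cell import *
from h import *
wait(.6)
p,qq=np.array(current_tcp_pos()),current_tcp_rot();c=camera("wrist");t=camera("top");s=camera("scene")
o=np.zeros((420,800,3),np.uint8)
o[:400,:480]=cv2.resize(c["pixels"][130:330,200:440,::-1],None,fx=2,fy=2);o[:300,480:]=cv2.resize(s["pixels"][150:300,200:360,::-1],None,fx=2,fy=2)
cv2.imwrite("pics/f.png",o); wc=wristcam(c,p,qq);print(proj(wc,[.638,-.002,.061]),np.round(current_ft_force(),2),current_grip_width(),current_t())
E
```

```text
[275.30986842 219.4574812 ] [-1.06  0.5  15.29] 0.01254272112407305 29.975
```

View pics/f.png

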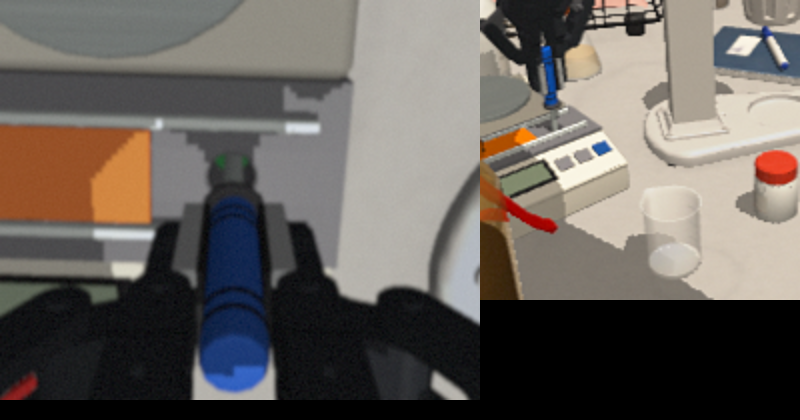

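The pin stands in the hole at wrist px (316,213). The plate edge is at px 275.5, against a predicted 275.3, so the slide is still at its stop. The jar and beaker stand where they were.

```bash
python3 - <<'E'
from cell import *
sign_off(); print(current_t())
E
```

```text
the job is handed in; nothing more can be done
the job is handed in; nothing more can be done
```

I slid the orange lock to its end stop, took the blue pin from its wooden stand, put it through the reset hole and handed the job in at about 30 s. The arm is still gripping the pin and pressing the button; no verdict was reported.

**Last checks:**
- **Button:** contact came at TCP z 0.282 m and the hard bottom at 0.277 m, matching the 5 mm travel. The pin was pressing with a steady 15 N.
- **Grip:** the fingers stood at about 13 mm on the 14 mm handle, with no slip seen.
- **Slide:** the plate edge was within about 1 mm of where it stopped.
- **Jar and beaker:** not touched; in the last picture they look unmoved, though I did not measure their positions.

**One figure disagreed:** I measured only about 42–45 mm of slide travel, not 50 mm, and a gap of about 2 mm showed at the end rail. The slide held firm at 27 N in the same place under three different pushes. The arm also moved freely past that point with the fingers open. I therefore took it as the true end stop, with the slide having started a few millimetres above 0.

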